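Weigh two look-alike pistons on a beam balance and sort heavy from light

ROBOT

A 6-joint arm with a two-finger parallel gripper is mounted at the origin on a cart in front of the work surface, level with it; the furniture and walls round the work are solid. World frame = base frame: x ahead of the robot, y to its left, z up, the work surface at z = 0. Lengths are in m, angles in degrees, forces in N, time in s.
With the tool pointing down it reaches from about 0.25 to 0.725 m from the base axis. Payload 9.7 kg.
Tool frame: the origin (TCP) lies midway between the tips of the shut fingers; the grasp point (between the pads) lies 19 mm behind it (bot.grasp_offset is the distance from the TCP to the grasp point, in m); z points along the fingers, x is the direction in which the jaws open and shut, and the axes are right-handed (so a half turn about z gives the same grasp; the last joint's range is limited). The gripper opens to 85 mm and grips with 20 to 120 N. Pads are 22 mm wide; open, the fingers measure 114 mm over their backs; the gripper's body (76 mm by 85 mm) begins 54 mm behind the grasp point. The pads swing forward as they close: fully open they stand 13 mm farther back than shut.
Start: joints at [70.015, 4.979, 10.078, 95.1, 0, 90], TCP at [0.188, 0.517, 0.231] pointing down, gripper open.
Joint ranges: [-179.16, 179.16], [-48.56, 103.87], [-65.8, 70.77], [-126.05, 130.52], [-82.76, 87.17], [-180, 180]. Speed limits (degrees/s): [127.2, 127.2, 147.25, 180, 180, 180].

INTERFACE

Orientations are given as [roll, pitch, yaw] about the fixed x, y, z axes, in that order (R = Rz(yaw) Ry(pitch) Rx(roll)).
In Python, from workcell import bot gives the robot as it stands.
- The arm moves only by the tool send_rows, never from a script. Its argument "targets" is a list of rows, each a list of 5 numbers: the closure, from 0 (fully open) to 1 (shut), then the shift along the world's x, y, z in mm, then the turn about the world's z in degrees. A call has 1 to 10 rows; each row is the pose to reach, as a shift and turn from the pose commanded when the call began; what a row does not reach only later rows make up. A row lasts 1/8 s, in which the tool goes at most 62.5 mm and 10.7 degrees, less where a joint would pass 70% of its speed; a pose out of reach is approached as far as the arm can. A call with a gripper value outside its range is refused whole. The fingers move at their own pace and stop on an object; "squeeze" is the grip in N (left out, the last holds). Time passes only in rows, so rows that repeat a pose let the fingers close. It gives the time, the measured TCP pose, the force and the opening at its end, in the units of the state.
- bot.get_obs(): the state, without advancing time (a new reading comes with each control period).
- bot.camera(name): name is "scene" or "top" or "wrist"; returns a dict with "pixels" (420x560x3 uint8, red, green, blue), "intrinsics" (3x3 intrinsics, pixels), "view" (4x4, takes a point from world to camera coordinates); the wrist camera has in their place "mount" (4x4, takes a point from camera to tool coordinates, whose origin is the TCP and whose axes are the tool frame's). Camera axes: x right, y down, z forward; pixel columns grow to the right and rows downward; lengths in m; the calibration is good to about 2 mm. The wrist camera is an equidistant fisheye: a pixel r from the principal point sees the ray r / f radians off the axis. A picture is of the moment at which its call begins: read the wrist's pose just before it. There is no depth.
- bot.job_done(): hands the job in, once; it reports no verdict.
The state is a dict: "time": time; "q": joint angles; "qd": joint speeds; "joint_efforts": joint torques, N m; "ee_pos": TCP position; "tcp_rot": TCP orientation; "wrist_force": force on the tool from outside, world axes, zero at the start; "torque": the same for the moment, N m; "opening": finger opening in m.
Only numpy, scipy, OpenCV 4.12 (cv2) and the standard library are available. Lean on these libraries where they do the work, as an engineer would, in place of code of your own. Each camera call takes 0.05 s, during which the arm holds its last target.

TASK

One of the two look-alike pistons is heavier: set one on the pan of the beam balance, slide it gently along the pan until it is fully home against the end stop, let go and see whether the beam dips; the heavy piston dips it, the light one does not. Finish with the heavy piston resting home against the stop with the beam dipped, and the light one standing upright in the black tray. Feel for the stop, never push the balance harder than 20 N, and leave the other things on the worktop where they are.

Things in the scene. Friction and masses are not known exactly. Their poses are not given: they have to be found in the camera images.
- piston_a_mid (a point): Centre (half-way up) of one grey alloy piston standing upright, crown up: a plain cylinder 54 mm across and 48 mm high with a dark pin hole in its side, z axis up. Looks exactly like piston_b; one weighs about 0.15 kg and the other about 0.26 kg (each within 5 %). Which is which is not told.
- piston_b_mid (a point): Centre (half-way up) of the other piston, same shape and size as piston_a: 54 mm across, 48 mm high, z axis up.
- balance: Fixed steel stand of the beam balance, base 100 x 270 x 12 mm; origin on the worktop under the beam's pivot, which lies 65 mm up. Its y axis runs along the level beam: the pan is on the -y side, the brass counterweight and an upright scale plate (97 mm high, 174 mm from the pivot) on the +y side.
- pan_mid (a point): Centre of the pan's flat upper face, on the beam 142 mm from the pivot and 69 mm over the worktop; the frame tips with the beam. Pan 146 mm long along its y axis, outer end at -y, open at the inner end, with 5 mm high walls along both long sides, 64 mm apart inside. About 2 N down on the pan starts it dipping; a piston set down anywhere on it stays put.
- stop_zone (a point): Middle of the zone where the stop's face may stand: 35 mm along -y from pan_mid, 24 mm above the pan's face, same axes. The stop, a steel plate across the pan (48 mm wide, 6 thick, top 44 mm above the pan's face), is clamped in a new place each time: its inner face is up to 15 mm either side of this point along y, not measured, to be felt or seen. It does not give way.
- beam (a joint): Tilt of the beam: 0 is level, where the empty balance rests; it grows as the pan goes down, to 0.10 rad, where the beam meets its lower rest (the pan is then about 14 mm lower). The heavy piston home on the pan and let go takes it to 0.10 smoothly within about a second and a half, the light one leaves it at 0.
- tray_floor (a point): Centre of the inner floor of the fixed, open black tray, 130 x 130 mm outside, walls 4 mm thick and 22 mm high from the worktop; the floor is 4 mm above the worktop.
- wood_block: Bystander: wooden block 45 x 120 x 35 mm; origin at the centre of its underside.
- bearing_1: Bystander: ball bearing 47 mm across, 14 mm high, lying flat; origin at the centre of its underside.
- tape_roll: Bystander: roll of black tape 66 mm across, 19 mm high, lying flat; origin at the centre of its underside.
Things that resemble listed ones, but are neither listed nor needed, are in the scene too. What is shaped like the part that bears piston_b_mid but yellow is not meant.

How it is judged:
By the outcome, as a careful person would: the job done as asked, in the order asked, and still so for the second after the job is handed in, with the robot touching nothing.
It also fails if it takes over 72 s, if anything falls off the work surface, if the arm or the gripper's body presses on something with over 40 N, if the wrist force passes 120 N, or if a joint passes its speed limit or range.

## Working session

There is one attempt and no reset: what is moved stays moved. The work goes in short steps, Python scripts to look and compute and a tool call to move; the robot and the scene stay as the last step left them, time stands still between calls to the robot, and variables do not carry over. Pictures are saved under pics/ and viewed, and the job is handed in when it is done.

Besides the shell and the picture viewer there is one more tool, called after "Request:" by a JSON object that holds its "api" and its "payload", one argument or row to a line. send_rows: Moves the arm, as the interface text tells. Its arguments: {"type":"object","properties":{"targets":{"type":"array","items":{"type":"array","items":{"type":"number"}}},"squeeze":{"type":"number"}},"required":["targets"]}

```bash
ls; mkdir -p pics; python3 - <<'E'
from workcell import bot
import cv2,numpy as np
o=bot.get_obs(); print(o)
for n in ("scene","top","wrist"):
    c=bot.camera(n); cv2.imwrite(f"pics/{n}0.png",cv2.cvtColor(c["pixels"],cv2.COLOR_RGB2BGR))
    print(n,{k:np.round(v,4).tolist() for k,v in c.items() if k!="pixels"})
E
```

```text
pics
{'time': 0.0, 'q': array([ 7.00168077e+01,  5.00952115e+00,  1.00371798e+01,  9.50989145e+01,
       -1.95713108e-03,  8.99995367e+01]), 'qd': array([ 0.09792336,  0.04241184, -0.00455272,  0.04298435, -0.02192264,
       -0.03707808]), 'joint_efforts': array([-2.89028038e-03, -5.20390964e+01,  4.64801073e+01,  1.63639878e-02,
       -1.55640428e-04,  2.16371539e-06]), 'ee_pos': array([0.18789685, 0.51668543, 0.23062262]), 'tcp_rot': array([1.79998043e+02, 7.12558877e-02, 7.00172710e+01]), 'wrist_force': array([-1.08794742, -0.42320807, -0.05309843]), 'torque': array([ 0.02121141,  0.02110947, -0.01449486]), 'opening': 0.08553366230223704}
scene {'intrinsics': [[492.6269, 0.0, 283.0786], [0.0, 492.6269, 217.313], [0.0, 0.0, 1.0]], 'view': [[-0.5852, -0.8107, -0.0178, 0.3766], [-0.3409, 0.2659, -0.9017, 0.2592], [0.7357, -0.5217, -0.4319, 1.3099], [0.0, 0.0, 0.0, 1.0]]}
top {'intrinsics': [[544.7857, 0.0, 284.8087], [0.0, 544.7857, 213.5086], [0.0, 0.0, 1.0]], 'view': [[0.0219, -0.9998, 0.0025, 0.0786], [-0.9948, -0.0221, -0.0994, 0.5382], [0.0994, -0.0004, -0.995, 1.6314], [0.0, 0.0, 0.0, 1.0]]}
wrist {'intrinsics': [[325.1923, 0.0, 281.3484], [0.0, 325.1923, 211.3312], [0.0, 0.0, 1.0]], 'mount': [[1.0, 0.0007, -0.0, -0.0005], [-0.0007, 0.9587, 0.2843, -0.0723], [0.0002, -0.2843, 0.9587, -0.141], [0.0, 0.0, 0.0, 1.0]]}
```

View pics/scene0.png

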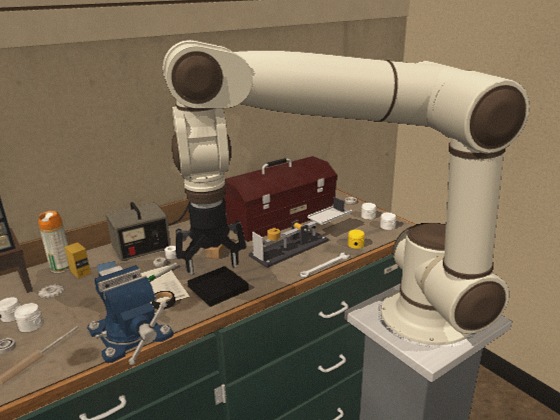

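View pics/top0.png

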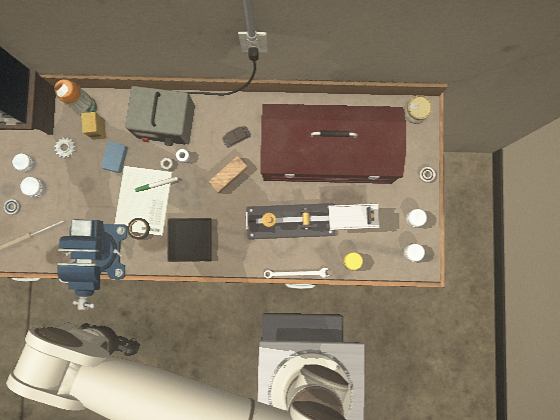

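View pics/wrist0.png

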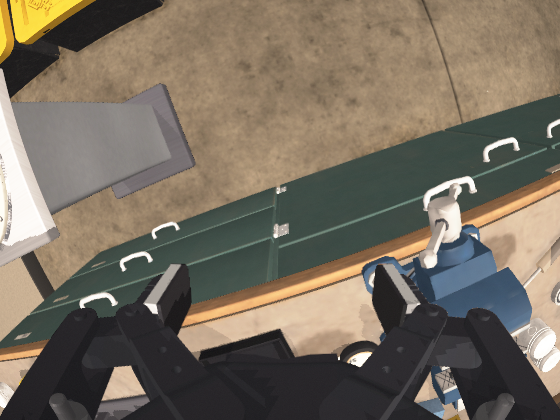

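```bash
python3 - <<'E'
import cv2,numpy as np
t=cv2.imread("pics/top0.png"); s=cv2.imread("pics/scene0.png")
a=cv2.resize(t[195:275,340:440],None,fx=4,fy=4,interpolation=cv2.INTER_CUBIC)
b=cv2.resize(t[140:220,0:100],None,fx=4,fy=4,interpolation=cv2.INTER_CUBIC)
c=cv2.resize(s[190:265,330:430],None,fx=4,fy=4,interpolation=cv2.INTER_CUBIC)[:280]
d=cv2.resize(s[280:350,0:100],None,fx=4,fy=4,interpolation=cv2.INTER_CUBIC)
cv2.imwrite("pics/z1.png",np.vstack([np.hstack([a,b])[:310],np.hstack([c,d])]))
cv2.imwrite("pics/z2.png",cv2.resize(s[195:275,240:360],None,fx=6,fy=6,interpolation=cv2.INTER_CUBIC))
cv2.imwrite("pics/z3.png",cv2.resize(t[190:290,235:385],None,fx=5,fy=5,interpolation=cv2.INTER_CUBIC))
E
```

```text
(no output)
```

View pics/z1.png

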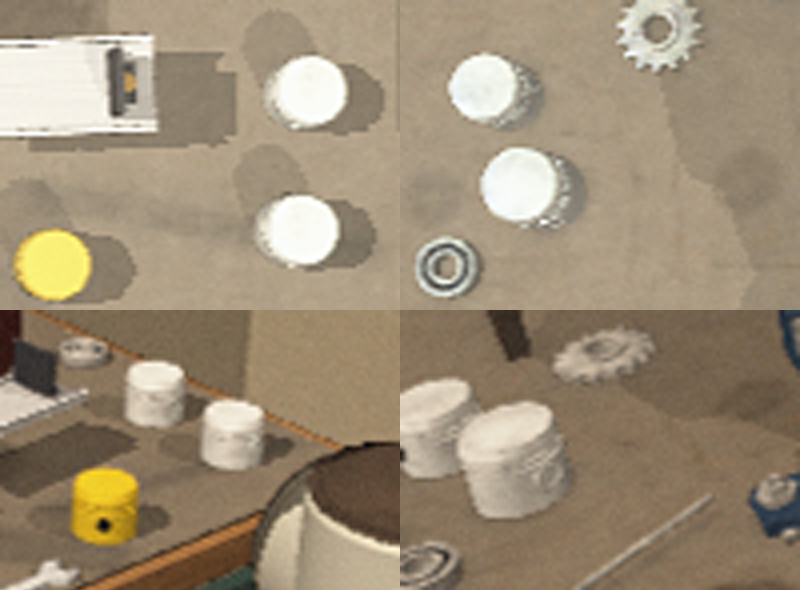

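View pics/z2.png

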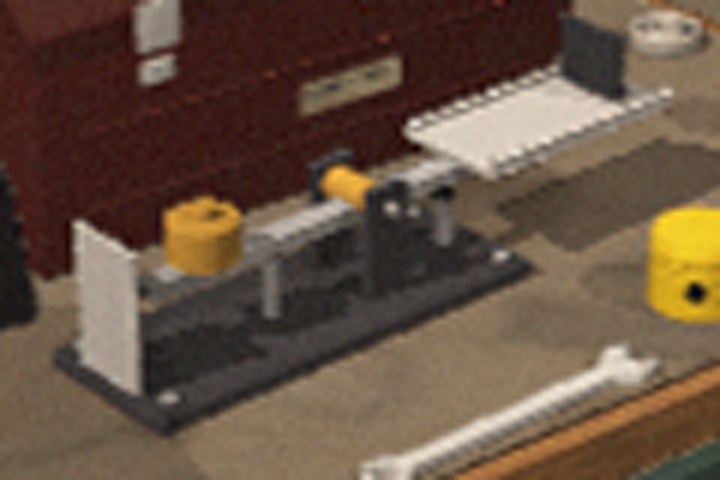

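View pics/z3.png

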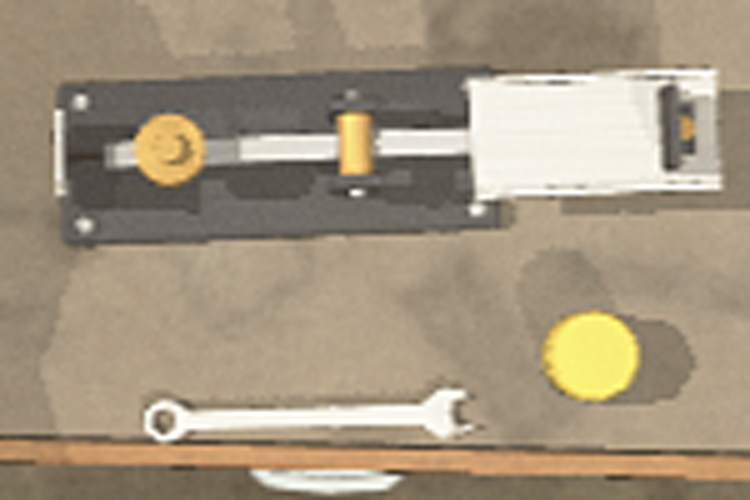

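```bash
cat > h.py <<'E'
import numpy as np,cv2
CAL={"scene":(np.array([[492.6269,0,283.0786],[0,492.6269,217.313],[0,0,1]]),None),"top":None}
def ray(c,u,v):
    K=c["intrinsics"];V=c["view"]
    d=np.linalg.inv(K)@np.array([u,v,1.]);R=V[:3,:3];t=V[:3,3]
    return -R.T@t,R.T@d
def plane(c,u,v,z):
    o,d=ray(c,u,v);return o+d*(z-o[2])/d[2]
def proj(c,p):
    q=c["view"][:3,:3]@np.asarray(p)+c["view"][:3,3];q=c["intrinsics"]@q;return q[:2]/q[2]
E
python3 - <<'E'
from workcell import bot
from h import *
c=bot.camera("top");im=c["pixels"].astype(int)
s=bot.camera("scene")
m=(im.min(2)>225).astype(np.uint8)
n,l,st,ce=cv2.connectedComponentsWithStats(m)
for i in range(1,n):
    if st[i,4]>100:
        pts=np.argwhere(l==i)[:,::-1].astype(np.int32)
        (x,y),r=cv2.minEnclosingCircle(pts); p=plane(c,*ce[i],.048);p2=plane(c,ce[i][0]+r,ce[i][1],.048)
        print(ce[i].round(1),st[i],r.round(1),p.round(4),"r",np.linalg.norm(p2-p).round(4),"area r",np.sqrt(st[i,4]/np.pi).round(2), proj(s,p).round(1))
# balance: zoom/5 offset 235,190
z=lambda u,v:(235+u/5,190+v/5)
for nm,u,v,h in [("pan inner far",472,75,.069),("pan inner near",475,197,.069),("outer far",718,72,.074),("outer near",720,187,.074),("stop inner top far",662,87,.113),("stop inner near",664,170,.113),("plate",60,150,.097),("pivot",354,140,.07),("base NW",62,85,.012),("base SW",65,245,.012),("base SE",502,225,.012),("base NE",490,68,.012)]:
    print(nm,plane(c,*z(u,v),h).round(4))
print("tray",[plane(c,u,v,.022).round(4)[:2] for u,v in[(168,219),(211,219),(211,261),(168,261)]])
print("yellow",plane(c,353.5,261,.048))
E
```

```text
Traceback (most recent call last):
AttributeError: 'float' object has no attribute 'round'
```

```bash
python3 - <<'E'
from workcell import bot
from h import *
c=bot.camera("top");im=c["pixels"].astype(int)
s=bot.camera("scene")
m=(im.min(2)>225).astype(np.uint8)
n,l,st,ce=cv2.connectedComponentsWithStats(m)
for i in range(1,n):
    if st[i,4]>100:
        r=np.sqrt(st[i,4]/np.pi); p=plane(c,*ce[i],.048);p2=plane(c,ce[i][0]+r,ce[i][1],.048)
        print(ce[i].round(1),st[i],p.round(4),"r",np.linalg.norm(p2-p).round(4), proj(s,p).round(1))
z=lambda u,v:(235+u/5,190+v/5)
for nm,u,v,h in [("pan inner far",472,75,.069),("pan inner near",475,197,.069),("outer far",718,72,.074),("outer near",720,187,.074),("stop inner top far",662,87,.113),("stop inner near",664,170,.113),("plate",60,150,.097),("pivot",354,140,.07),("base NW",62,85,.012),("base SW",65,245,.012),("base SE",502,225,.012),("base NE",490,68,.012)]:
    print(nm,plane(c,*z(u,v),h).round(4))
print("tray",[plane(c,u,v,.022).round(4)[:2] for u,v in[(168,219),(211,219),(211,261),(168,261)]])
print("yellow",plane(c,353.5,261,.048))
E
```

```text
[ 20.1 161.2] [ 13 154  15  15 191] [0.6758 0.8958 0.048 ] r 0.0236 [  4.5 300.9]
[ 29.1 185.7] [ 21 177  17  18 244] [0.6014 0.8633 0.048 ] r 0.0265 [ 23.2 309.8]
[346.5 216.4] [329 205  48  25 712] [ 0.5296 -0.0951  0.048 ] r 0.0452 [323.8 220.2]
[417.4 217.2] [410 209  16  17 212] [ 0.532  -0.3081  0.048 ] r 0.0247 [367.1 204.6]
[415.1 252. ] [407 244  17  17 221] [ 0.4275 -0.301   0.048 ] r 0.0251 [386.5 214.6]
[299.  272.9] [264 268  63  10 218] [0.3578 0.0444 0.048 ] r 0.0248 [325.1 251.4]
[ 30.9 364.4] [ 21 350  20  33 188] [0.075  0.8219 0.048 ] r 0.0226 [103.1 437.3]
pan inner far [ 0.5605 -0.0414  0.069 ]
pan inner near [ 0.4879 -0.0442  0.069 ]
outer far [ 0.5649 -0.1868  0.074 ]
outer near [ 0.4966 -0.1883  0.074 ]
stop inner top far [ 0.5507 -0.1477  0.113 ]
stop inner near [ 0.5027 -0.1492  0.113 ]
plate [0.5079 0.2    0.097 ]
pivot [0.52  0.028 0.07 ]
base NW [0.5554 0.2058 0.012 ]
base SW [0.4571 0.2012 0.012 ]
base SE [ 0.4752 -0.0658  0.012 ]
base NE [ 0.5717 -0.0572  0.012 ]
tray [array([0.5121, 0.4459]), array([0.515, 0.315]), array([0.3875, 0.3105]), array([0.3847, 0.4404])]
yellow [ 0.39659786 -0.11728401  0.048     ]
```

```bash
python3 - <<'E'
from workcell import bot
from h import *
c=bot.camera("top");s=bot.camera("scene")
for u,v in [(263,176),(333,180),(403,180)]: print(plane(c,u,v,0).round(3),plane(c,u,v,.1).round(3))
print([proj(s,p).round(0) for p in [(.6,.15,0),(.6,.15,.1),(.6,-.28,0),(.6,-.28,.1)]])
for u,v in [(366.5,204.8),(386.5,214.8)]: print(plane(s,u,v,.048))
im=np.vstack([cv2.resize(s["pixels"][145:235,220:360],None,fx=5,fy=5),])
cv2.imwrite("pics/tb.png",im[:,:,::-1])
E
```

```text
[0.655 0.161 0.   ] [0.638 0.157 0.1  ]
[ 0.647 -0.057  0.   ] [ 0.631 -0.048  0.1  ]
[ 0.652 -0.275  0.   ] [ 0.635 -0.253  0.1  ]
[array([255., 245.]), array([253., 219.]), array([349., 212.]), array([350., 188.])]
[ 0.53245776 -0.30527125  0.048     ]
[ 0.42608755 -0.29960314  0.048     ]
```

View pics/tb.png

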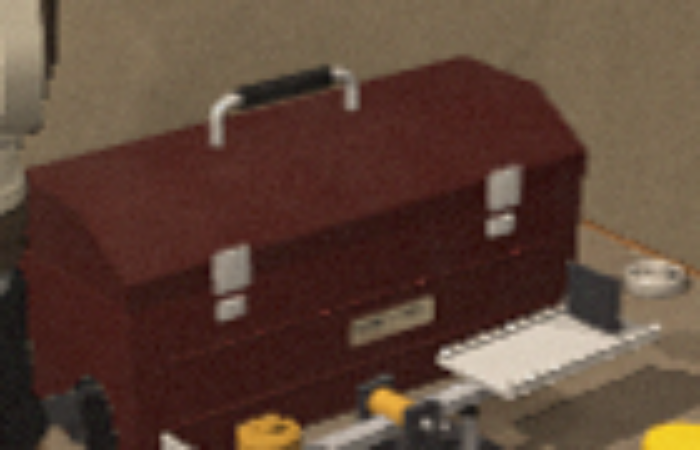

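Request:
{"api": "send_rows", "payload": {
  "targets": [
    [0,30,-40,10,-7],
    [0,60,-85,20,-14],
    [0,95,-130,20,-22],
    [0,130,-180,20,-30],
    [0,165,-230,20,-38],
    [0,200,-280,20,-46],
    [0,235,-330,20,-53],
    [0,265,-385,20,-60],
    [0,282,-440,20,-67],
    [0,282,-500,20,-67]
  ]
}}

```text
time: 1.7
ee_pos: [0.4706, 0.0149, 0.2508]
tcp_rot: [180.0, 0.0, 2.9]
wrist_force: [0.8, -0.2, -0.8]
opening: 0.0852
```

Request:
{"api": "send_rows", "payload": {
  "targets": [
    [0,0,-60,0,0],
    [0,0,-120,0,0],
    [0,0,-180,0,0],
    [0,0,-240,0,0],
    [0,0,-300,0,0],
    [0,0,-300,0,0],
    [0,0,-300,0,0]
  ]
}}

```text
time: 2.58
ee_pos: [0.4698, -0.283, 0.2512]
tcp_rot: [-180.0, 0.0, 3.0]
wrist_force: [0.3, 0.0, 0.4]
opening: 0.0854
```

```bash
cat >> h.py <<'E'
from scipy.spatial.transform import Rotation as Ro
def wcam(bot):
    o=bot.get_obs();c=bot.camera("wrist")
    T=np.eye(4);T[:3,:3]=Ro.from_euler("xyz",o["tcp_rot"],degrees=True).as_matrix();T[:3,3]=o["ee_pos"]
    c["T"]=T@c["mount"];return o,c
def wray(c,u,v):
    K=c["intrinsics"];a=np.array([u-K[0,2],v-K[1,2]])/K[0,0];t=np.linalg.norm(a)
    d=np.r_[a/max(t,1e-9)*np.sin(t),np.cos(t)];return c["T"][:3,3],c["T"][:3,:3]@d
def wplane(c,u,v,z):
    o,d=wray(c,u,v);return o+d*(z-o[2])/d[2]
E
python3 - <<'E'
from workcell import bot
from h import *
o,c=wcam(bot);print(o["time"],o["ee_pos"],o["tcp_rot"],o["q"],o["wrist_force"])
cv2.imwrite("pics/w1.png",c["pixels"][:,:,::-1])
np.savez("w1.npz",**c)
E
```

```text
2.575 [ 0.46983365 -0.28295379  0.25117403] [-1.79969008e+02  1.72049703e-02  2.97391565e+00] [-3.10664780e+01  5.29590821e+00  1.26452007e+01  9.73808977e+01
  1.60501132e-02  5.59596066e+01] [0.30463975 0.02349318 0.38953609]
```

View pics/w1.png

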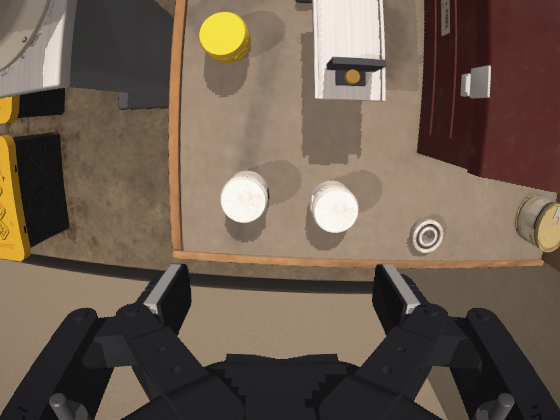

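```bash
python3 - <<'E'
from h import *
c=dict(np.load("w1.npz"));im=c["pixels"].astype(int)
m=(im.min(2)>190).astype(np.uint8)
n,l,st,ce=cv2.connectedComponentsWithStats(m)
for i in range(1,n):
    if st[i,4]>300 and st[i,1]>120: 
        cn=max(cv2.findContours((l==i).astype(np.uint8),0,1)[0],key=len)
        P=np.array([wplane(c,*q[0],.048)[:2]*1000 for q in cn],np.float32)
        print(ce[i].round(1),st[i],wplane(c,*ce[i],.048).round(4),cv2.minEnclosingCircle(P))
cv2.imwrite("pics/w1z.png",cv2.resize(im[0:240,190:400].astype(np.uint8)[:,:,::-1],None,fx=2.5,fy=2.5,interpolation=cv2.INTER_CUBIC))
E
```

```text
[243.  198.5] [ 221  175   45   47 1658] [ 0.4284 -0.3007  0.048 ] ((429.25079345703125, -300.7149658203125), 27.26031494140625)
[335.4 208.8] [ 314  185   44   48 1615] [ 0.531 -0.307  0.048] ((530.3289184570312, -306.713134765625), 28.108123779296875)
```

View pics/w1z.png

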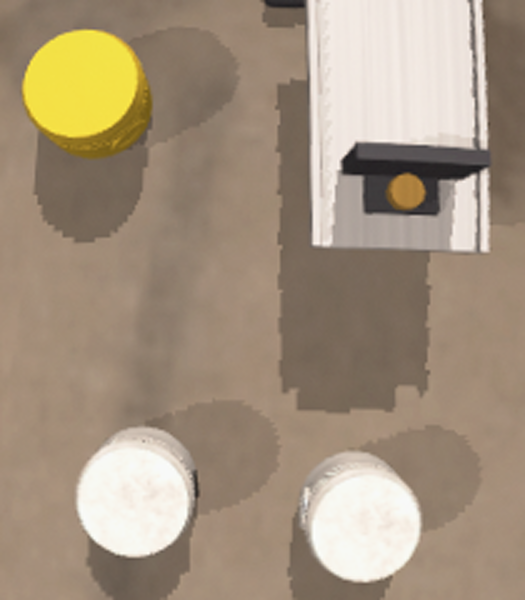

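```bash
python3 - <<'E'
from h import *
c=dict(np.load("w1.npz"))
z=lambda u,v:(190+u/2.5,v/2.5)
for nm,u,v,h in [("stop inner L top",355,144,.113),("stop inner R",490,151,.113),("end L walltop",313,246,.074),("end R",489,252,.074),("wall L far",305,2,.074),("wall R far",470,2,.074)]: print(nm,wplane(c,*z(u,v),h).round(4))
E
```

```text
stop inner L top [ 0.5059 -0.1559  0.113 ]
stop inner R [ 0.554  -0.1523  0.113 ]
end L walltop [ 0.4974 -0.1903  0.074 ]
end R [ 0.5682 -0.1856  0.074 ]
wall L far [ 0.4894 -0.0897  0.074 ]
wall R far [ 0.5561 -0.0802  0.074 ]
```

Request:
{"api": "send_rows", "payload": {
  "targets": [
    [0,-42,-18,-40,0],
    [0,-42,-18,-100,0],
    [0,-42,-18,-150,0],
    [0,-42,-18,-190,0],
    [0,-42,-18,-220,0],
    [0,-42,-18,-240,0],
    [0,-42,-18,-243,0],
    [0,-42,-18,-243,0]
  ]
}}

```text
time: 3.62
ee_pos: [0.4286, -0.3006, 0.0092]
tcp_rot: [180.0, -0.0, 3.1]
wrist_force: [-0.5, -0.7, 0.2]
opening: 0.0855
```

Request:
{"api": "send_rows", "payload": {
  "targets": [
    [1,0,0,0,0],
    [1,0,0,0,0],
    [1,0,0,0,0],
    [1,0,0,0,0],
    [1,0,0,0,0],
    [1,0,0,0,0]
  ],
  "squeeze": 35
}}

```text
time: 4.38
ee_pos: [0.4285, -0.3014, 0.0094]
tcp_rot: [180.0, -0.1, 3.0]
wrist_force: [-0.7, 1.4, 6.0]
opening: 0.0532
```

Request:
{"api": "send_rows", "payload": {
  "targets": [
    [1,0,0,15,0],
    [1,0,0,60,0],
    [1,0,0,120,0],
    [1,0,0,170,1],
    [1,0,0,170,1],
    [1,0,0,170,1]
  ]
}}

```text
time: 5.12
ee_pos: [0.4278, -0.301, 0.1779]
tcp_rot: [-180.0, 0.0, 4.0]
wrist_force: [-0.4, 0.2, -3.0]
opening: 0.0532
```

```bash
python3 - <<'E'
from workcell import bot
from h import *
o,c=wcam(bot);print(o["time"],o["ee_pos"],o["tcp_rot"],o["wrist_force"],o["opening"])
cv2.imwrite("pics/w2.png",c["pixels"][:,:,::-1])
s=bot.camera("scene");cv2.imwrite("pics/s2.png",s["pixels"][:,:,::-1])
print(bot.get_obs()["wrist_force"])
E
```

```text
5.125 [ 0.42777177 -0.30103733  0.17787258] [-1.79980132e+02  2.38066895e-02  4.00162226e+00] [-0.35793597  0.21843272 -3.0126846 ] 0.05324631666387936
[-0.38984931 -0.49890239 -3.33125268]
```

View pics/w2.png

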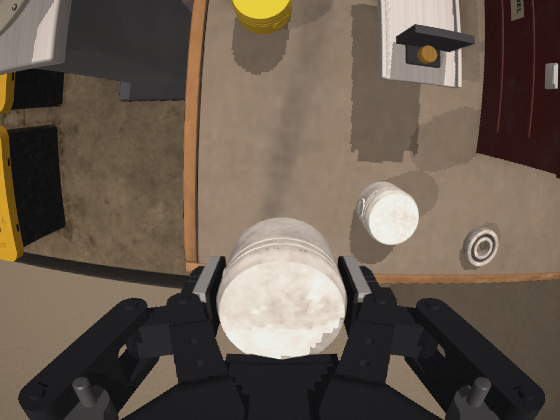

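Request:
{"api": "send_rows", "payload": {
  "targets": [
    [1,20,40,0,0],
    [1,45,90,0,0],
    [1,70,145,0,0],
    [1,98,206,0,0],
    [1,98,206,-40,0],
    [1,98,206,-75,0],
    [1,98,206,-92,0],
    [1,98,206,-92,0],
    [1,98,206,-92,0]
  ]
}}

```text
time: 6.35
ee_pos: [0.5265, -0.0955, 0.0875]
tcp_rot: [180.0, -0.1, 4.0]
wrist_force: [0.1, 0.7, -2.5]
opening: 0.0529
```

```bash
python3 - <<'E'
from workcell import bot
from h import *
o,c=wcam(bot);print(o["time"],o["ee_pos"],o["tcp_rot"],o["wrist_force"],o["opening"])
cv2.imwrite("pics/w3.png",c["pixels"][:,:,::-1])
s=bot.camera("scene");cv2.imwrite("pics/s3.png",cv2.resize(s["pixels"][180:280,230:390,::-1],None,fx=5,fy=5,interpolation=cv2.INTER_CUBIC))
E
```

```text
6.35 [ 0.5264629  -0.09548317  0.08752457] [ 1.79980425e+02 -8.18491611e-02  3.98686797e+00] [ 0.07491878  0.70638221 -2.54374552] 0.05286868249287887
```

View pics/w3.png

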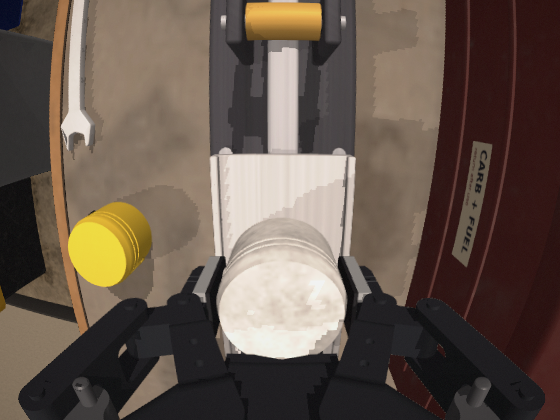

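View pics/s3.png

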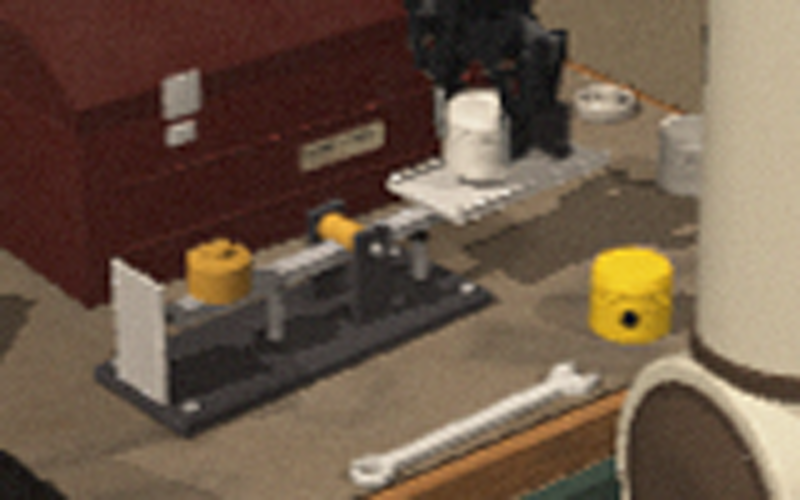

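Request:
{"api": "send_rows", "payload": {
  "targets": [
    [1,0,0,-3,0],
    [1,0,0,-5,0],
    [1,0,0,-6,0],
    [1,0,0,-6,0]
  ]
}}

```text
time: 6.95
ee_pos: [0.5259, -0.0951, 0.0802]
tcp_rot: [-180.0, 0.0, 4.0]
wrist_force: [1.2, -0.6, -2.0]
opening: 0.0531
```

Request:
{"api": "send_rows", "payload": {
  "targets": [
    [1,0,0,-1,0],
    [1,0,0,-1,0],
    [1,0,0,-1,0]
  ]
}}

```text
time: 7.32
ee_pos: [0.526, -0.0951, 0.0793]
tcp_rot: [180.0, -0.0, 4.0]
wrist_force: [0.2, -0.1, -2.6]
opening: 0.0533
```

Request:
{"api": "send_rows", "payload": {
  "targets": [
    [1,0,0,-1,0],
    [1,0,0,-1,0],
    [1,0,0,-1,0]
  ]
}}

```text
time: 7.7
ee_pos: [0.5261, -0.0951, 0.0784]
tcp_rot: [180.0, -0.0, 4.0]
wrist_force: [-0.2, 0.2, -1.3]
opening: 0.0531
```

Request:
{"api": "send_rows", "payload": {
  "targets": [
    [1,0,0,-0.5,0],
    [1,0,0,-0.5,0],
    [1,0,0,-0.5,0]
  ]
}}

```text
time: 8.07
ee_pos: [0.526, -0.0952, 0.0779]
tcp_rot: [180.0, -0.0, 4.0]
wrist_force: [0.7, 0.3, 1.1]
opening: 0.0528
```

Request:
{"api": "send_rows", "payload": {
  "targets": [
    [1,0,0,-0.5,0],
    [1,0,0,-0.5,0],
    [1,0,0,-0.5,0]
  ]
}}

```text
time: 8.45
ee_pos: [0.526, -0.0952, 0.0773]
tcp_rot: [180.0, -0.0, 4.0]
wrist_force: [0.2, -1.9, 0.7]
opening: 0.0528
```

Request:
{"api": "send_rows", "payload": {
  "targets": [
    [1,0,0,0.7,0],
    [1,0.2,-3,0.7,0],
    [1,0.4,-6,0.7,0],
    [1,0.6,-9,0.7,0],
    [1,0.8,-12,0.7,0],
    [1,1.0,-14,0.7,0],
    [1,1.1,-16,0.7,0],
    [1,1.2,-17,0.7,0],
    [1,1.2,-17,0.7,0]
  ]
}}

```text
time: 9.57
ee_pos: [0.5272, -0.1123, 0.078]
tcp_rot: [180.0, 0.0, 4.0]
wrist_force: [0.1, -0.4, 0.3]
opening: 0.0533
```

Request:
{"api": "send_rows", "payload": {
  "targets": [
    [1,0.1,-1,0,0],
    [1,0.2,-2,0,0],
    [1,0.3,-3,0,0],
    [1,0.3,-3,0,0]
  ]
}}

```text
time: 10.07
ee_pos: [0.5275, -0.1152, 0.078]
tcp_rot: [180.0, -0.0, 4.0]
wrist_force: [-0.7, 0.3, -0.1]
opening: 0.0529
```

Request:
{"api": "send_rows", "payload": {
  "targets": [
    [1,0.1,-1,0,0],
    [1,0.1,-2,0,0],
    [1,0.1,-2,0,0]
  ]
}}

```text
time: 10.45
ee_pos: [0.5276, -0.1172, 0.078]
tcp_rot: [180.0, 0.0, 4.0]
wrist_force: [-0.5, 1.1, 0.3]
opening: 0.0534
```

Request:
{"api": "send_rows", "payload": {
  "targets": [
    [1,0,-1,0.3,0],
    [1,0,-1,0.3,0]
  ]
}}

```text
time: 10.7
ee_pos: [0.5276, -0.1182, 0.0783]
tcp_rot: [180.0, 0.0, 4.0]
wrist_force: [1.0, 0.8, 0.2]
opening: 0.0531
```

Request:
{"api": "send_rows", "payload": {
  "targets": [
    [1,0.1,-1,0,0],
    [1,0.1,-1,0,0]
  ]
}}

```text
time: 10.95
ee_pos: [0.5276, -0.1192, 0.0782]
tcp_rot: [180.0, 0.0, 4.0]
wrist_force: [0.8, 0.6, -0.3]
opening: 0.0531
```

Request:
{"api": "send_rows", "payload": {
  "targets": [
    [1,0.1,-1,0,0],
    [1,0.1,-1,0,0]
  ]
}}

```text
time: 11.2
ee_pos: [0.5278, -0.1202, 0.0783]
tcp_rot: [180.0, -0.0, 4.0]
wrist_force: [0.2, 0.1, -0.2]
opening: 0.0533
```

Request:
{"api": "send_rows", "payload": {
  "targets": [
    [1,0.1,-1,0,0],
    [1,0.1,-1,0,0]
  ]
}}

```text
time: 11.45
ee_pos: [0.5279, -0.1212, 0.0783]
tcp_rot: [180.0, 0.0, 4.0]
wrist_force: [0.7, 0.6, -0.4]
opening: 0.0533
```

Request:
{"api": "send_rows", "payload": {
  "targets": [
    [1,0.1,-1,0,0],
    [1,0.1,-1,0,0]
  ]
}}

```text
time: 11.7
ee_pos: [0.528, -0.1222, 0.0783]
tcp_rot: [180.0, -0.0, 4.0]
wrist_force: [0.4, -0.4, -0.8]
opening: 0.0529
```

Request:
{"api": "send_rows", "payload": {
  "targets": [
    [1,0,-0.7,0,0],
    [1,0,-0.7,0,0]
  ]
}}

```text
time: 11.95
ee_pos: [0.528, -0.1229, 0.0783]
tcp_rot: [180.0, -0.0, 4.0]
wrist_force: [-0.6, -0.3, 0.1]
opening: 0.0532
```

Request:
{"api": "send_rows", "payload": {
  "targets": [
    [1,0,-0.5,0,0],
    [1,0,-0.5,0,0]
  ]
}}

```text
time: 12.2
ee_pos: [0.5279, -0.1231, 0.0782]
tcp_rot: [-180.0, 0.0, 4.0]
wrist_force: [-0.9, 3.1, -0.7]
opening: 0.0533
```

Request:
{"api": "send_rows", "payload": {
  "targets": [
    [1,0,-0.3,0,0],
    [1,0,-0.3,0,0]
  ]
}}

```text
time: 12.45
ee_pos: [0.528, -0.1231, 0.0782]
tcp_rot: [-179.9, 0.0, 4.0]
wrist_force: [-0.7, 4.6, -1.1]
opening: 0.0532
```

Request:
{"api": "send_rows", "payload": {
  "targets": [
    [0.3,0,0,0,0],
    [0.2,0,0,0,0],
    [0.1,0,0,0,0],
    [0,0,0,0,0],
    [0,0,0,0,0]
  ]
}}

```text
time: 13.08
ee_pos: [0.528, -0.1237, 0.0783]
tcp_rot: [180.0, -0.0, 4.0]
wrist_force: [0.1, -0.3, -0.4]
opening: 0.0855
```

Request:
{"api": "send_rows", "payload": {
  "targets": [
    [0,0,0,20,0],
    [0,0,0,50,0],
    [0,0,0,90,0],
    [0,0,0,130,0],
    [0,0,40,150,0],
    [0,0,70,150,0],
    [0,0,70,150,0],
    [0,0,70,150,0],
    [0,0,70,150,0]
  ]
}}

```text
time: 14.2
ee_pos: [0.5279, -0.0544, 0.228]
tcp_rot: [180.0, 0.0, 4.0]
wrist_force: [-0.6, 0.3, -0.1]
opening: 0.0851
```

```bash
python3 - <<'E'
from workcell import bot
from h import *
o,c=wcam(bot);print(o["time"],o["ee_pos"],o["tcp_rot"],o["wrist_force"],o["opening"])
cv2.imwrite("pics/w4.png",c["pixels"][:,:,::-1]);np.savez("w4.npz",**c)
s=bot.camera("scene");cv2.imwrite("pics/s4.png",cv2.resize(s["pixels"][180:280,230:390,::-1],None,fx=5,fy=5,interpolation=cv2.INTER_CUBIC))
E
```

```text
14.2 [ 0.52785499 -0.05439041  0.22798314] [1.79994140e+02 3.19281500e-02 3.96302798e+00] [-0.55901024  0.27939863 -0.12323038] 0.0851022580287453
```

View pics/w4.png

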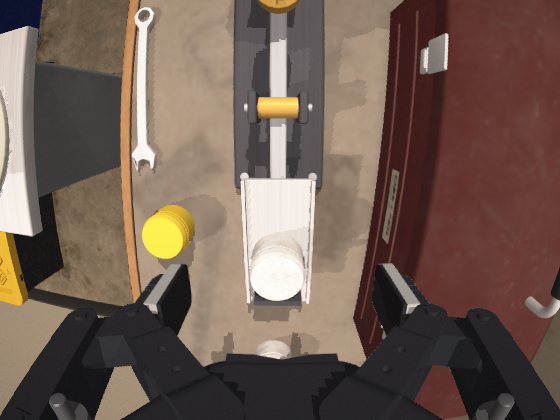

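View pics/s4.png

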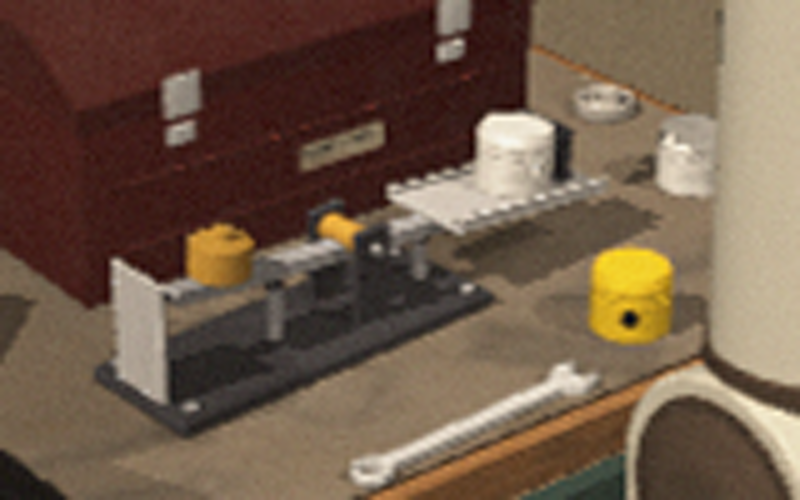

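Request:
{"api": "send_rows", "payload": {
  "targets": [
    [0,0,-60,0,0],
    [0,1,-120,0,0],
    [0,2,-180,0,0],
    [0,2.5,-235,0,0],
    [0,2.5,-252.5,-40,0],
    [0,2.5,-252.5,-100,0],
    [0,2.5,-252.5,-150,0],
    [0,2.5,-252.5,-190,0],
    [0,2.5,-252.5,-212,0],
    [0,2.5,-252.5,-212,0]
  ]
}}

```text
time: 15.55
ee_pos: [0.529, -0.3058, 0.0142]
tcp_rot: [-179.9, 0.2, 4.0]
wrist_force: [-0.0, -0.1, 1.2]
opening: 0.086
```

Request:
{"api": "send_rows", "payload": {
  "targets": [
    [1,0,0,0,0],
    [1,0,0,0,0],
    [1,0,0,0,0],
    [1,0,0,0,0],
    [1,0,0,0,0],
    [1,0,0,0,0]
  ]
}}

```text
time: 16.3
ee_pos: [0.5314, -0.3067, 0.0181]
tcp_rot: [179.9, -0.1, 4.0]
wrist_force: [-0.2, 0.1, 6.6]
opening: 0.0531
```

Request:
{"api": "send_rows", "payload": {
  "targets": [
    [1,0,0,15,0],
    [1,0,0,60,0],
    [1,0,0,120,0],
    [1,0,0,180,0],
    [1,0,0,214,0],
    [1,0,0,214,0],
    [1,0,0,214,0]
  ]
}}

```text
time: 17.18
ee_pos: [0.5302, -0.306, 0.2294]
tcp_rot: [-180.0, 0.1, 4.0]
wrist_force: [-0.2, -0.6, -2.2]
opening: 0.0527
```

```bash
python3 - <<'E'
from workcell import bot
from h import *
o,c=wcam(bot);print(o["time"],o["ee_pos"],o["tcp_rot"],o["wrist_force"],o["opening"])
cv2.imwrite("pics/w5.png",c["pixels"][:,:,::-1])
E
```

```text
17.175 [ 0.5302179  -0.30598149  0.22940113] [-1.79959220e+02  5.81332909e-02  4.01173422e+00] [-0.21618491 -0.56688795 -2.23553365] 0.052745634846286464
```

View pics/w5.png

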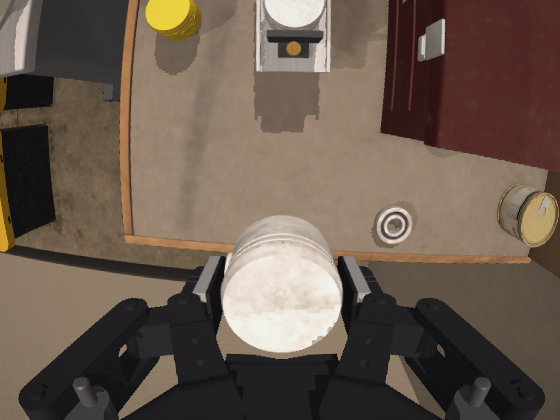

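Request:
{"api": "send_rows", "payload": {
  "targets": [
    [1,-5,60,0,0],
    [1,-15,120,0,0],
    [1,-25,180,0,0],
    [1,-35,240,0,0],
    [1,-45,300,0,0],
    [1,-55,360,0,0],
    [1,-60,420,0,0],
    [1,-65,480,0,0],
    [1,-70,540,0,0],
    [1,-75,600,0,-1]
  ]
}}

```text
time: 18.48
ee_pos: [0.4544, 0.2955, 0.2288]
tcp_rot: [179.9, 0.1, 3.0]
wrist_force: [0.7, 0.1, -0.9]
opening: 0.0528
```

Request:
{"api": "send_rows", "payload": {
  "targets": [
    [1,-3,50,0,-1],
    [1,-5,85,0,-1],
    [1,-5,85,-40,-1],
    [1,-5,85,-80,-1],
    [1,-5,85,-80,-1],
    [1,-5,85,-80,-1]
  ]
}}

```text
time: 19.23
ee_pos: [0.4505, 0.3788, 0.1513]
tcp_rot: [-180.0, -0.0, 2.0]
wrist_force: [0.6, 0.3, 0.0]
opening: 0.053
```

```bash
python3 - <<'E'
from workcell import bot
from h import *
o,c=wcam(bot);print(o["time"],o["ee_pos"],o["tcp_rot"],o["wrist_force"],o["opening"])
cv2.imwrite("pics/w6.png",c["pixels"][:,:,::-1]);np.savez("w6.npz",**c)
E
```

```text
19.225 [0.4505456  0.37881427 0.15127478] [-1.79988060e+02 -1.48842595e-02  2.00789428e+00] [0.6017975  0.26702824 0.04892093] 0.05300352930507742
```

View pics/w6.png

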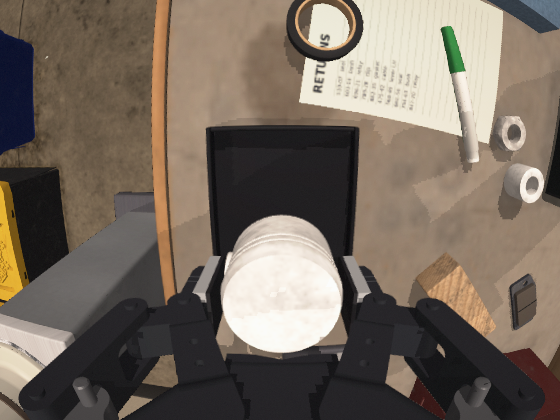

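Request:
{"api": "send_rows", "payload": {
  "targets": [
    [1,0,0,-50,0],
    [1,0,0,-95,0],
    [1,0,0,-118,0],
    [1,0,0,-124,0],
    [1,0,0,-127,0],
    [1,0,0,-127,0],
    [1,0,0,-127,0]
  ]
}}

```text
time: 20.15
ee_pos: [0.451, 0.3793, 0.0245]
tcp_rot: [-179.9, -0.1, 2.0]
wrist_force: [0.3, 0.3, -2.8]
opening: 0.053
```

Request:
{"api": "send_rows", "payload": {
  "targets": [
    [1,0,0,-1,0],
    [1,0,0,-1.5,0],
    [1,0,0,-1.5,0]
  ]
}}

```text
time: 20.52
ee_pos: [0.4506, 0.379, 0.0222]
tcp_rot: [-180.0, -0.0, 2.0]
wrist_force: [-1.8, -0.7, 2.4]
opening: 0.053
```

Touched the tray floor (+4 N change). Release and rise.

Request:
{"api": "send_rows", "payload": {
  "targets": [
    [0.3,0,0,0,0],
    [0.2,0,0,0,0],
    [0.1,0,0,0,0],
    [0,0,0,0,0],
    [0,0,0,0,0],
    [0,0,0,20,0],
    [0,0,0,60,0],
    [0,0,0,110,0],
    [0,0,0,160,0],
    [0,0,0,200,0]
  ]
}}

```text
time: 21.78
ee_pos: [0.4505, 0.3789, 0.2242]
tcp_rot: [-179.9, -0.1, 2.0]
wrist_force: [0.4, 1.1, -0.1]
opening: 0.0855
```

Request:
{"api": "send_rows", "payload": {
  "targets": [
    [0,-40,40,0,0],
    [0,-80,80,0,0],
    [0,-120,110,0,0],
    [0,-150,120,0,0],
    [0,-150,120,0,0],
    [0,-150,120,0,0]
  ]
}}

```text
time: 22.52
ee_pos: [0.3008, 0.4988, 0.2218]
tcp_rot: [-180.0, -0.0, 2.0]
wrist_force: [-0.3, -0.2, 0.7]
opening: 0.0851
```

```bash
python3 - <<'E'
from workcell import bot
from h import *
o=bot.get_obs();print(o["time"],o["ee_pos"],o["wrist_force"],o["opening"])
t=bot.camera("top");s=bot.camera("scene")
r=lambda a:cv2.resize(a[:,:,::-1],None,fx=5,fy=5,interpolation=cv2.INTER_CUBIC)
cv2.imwrite("pics/t7.png",t["pixels"][:,:,::-1]);cv2.imwrite("pics/s7.png",s["pixels"][:,:,::-1])
cv2.imwrite("pics/t7z.png",r(t["pixels"][190:280,235:385]));cv2.imwrite("pics/s7z.png",r(s["pixels"][180:280,230:390]))
b=cv2.imread("pics/scene0.png")[180:280,230:390];cv2.imwrite("pics/s0z.png",cv2.resize(b,None,fx=5,fy=5,interpolation=cv2.INTER_CUBIC))
E
```

```text
22.525 [0.30081193 0.49877254 0.2218267 ] [-0.32945153 -0.19931108  0.6924051 ] 0.08514851770582872
```

View pics/t7.png

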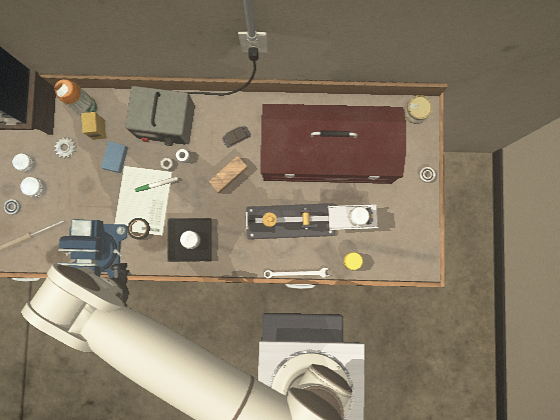

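View pics/s7z.png

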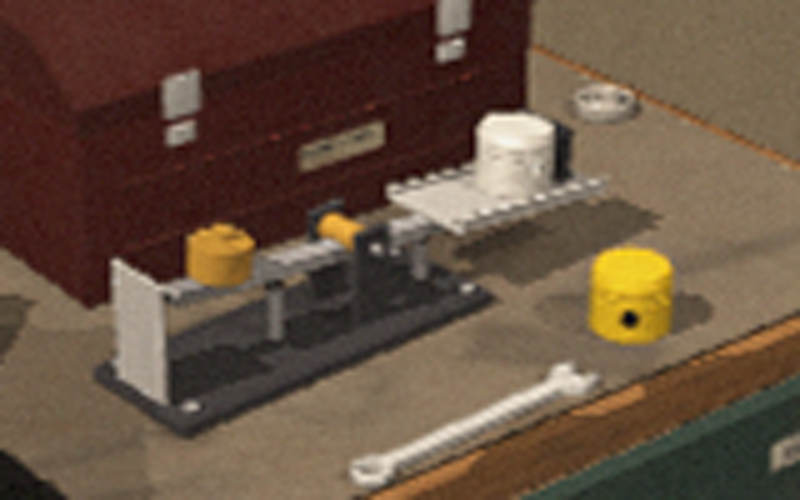

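View pics/s0z.png

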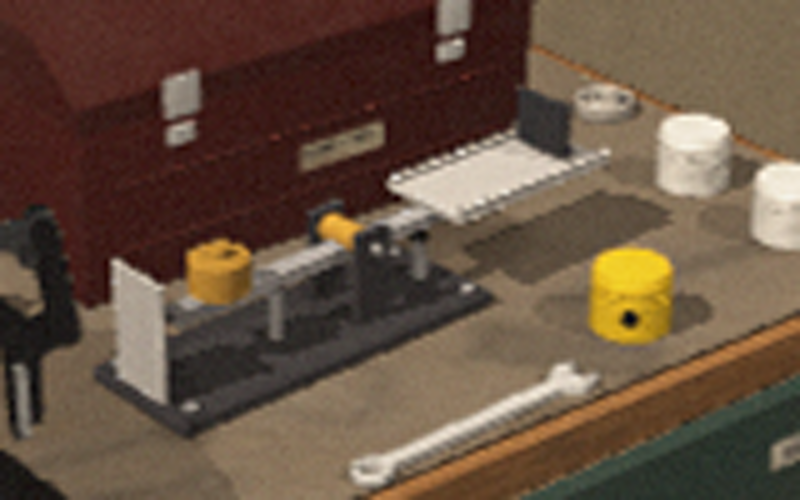

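View pics/t7z.png

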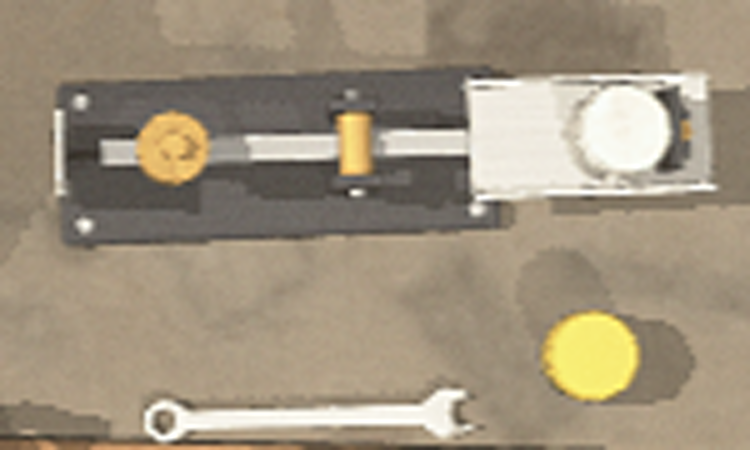

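View pics/s7.png

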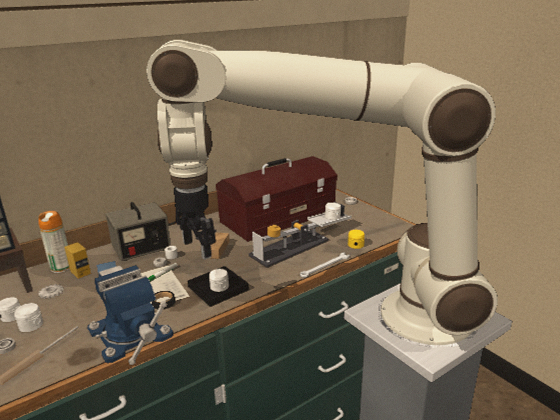

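```bash
python3 - <<'E'
import cv2,numpy as np
a=cv2.imread("pics/w5.png")[0:80,245:345];b=cv2.imread("pics/w4.png")[220:320,220:340]
f=lambda x:cv2.resize(x,(400,int(x.shape[0]*400/x.shape[1])),interpolation=cv2.INTER_CUBIC)
a,b=f(a),f(b);h=max(len(a),len(b))
p=lambda x:np.vstack([x,np.zeros((h-len(x),400,3),np.uint8)])
cv2.imwrite("pics/gap.png",np.hstack([p(a),p(b)]))
E
```

```text
(no output)
```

View pics/gap.png

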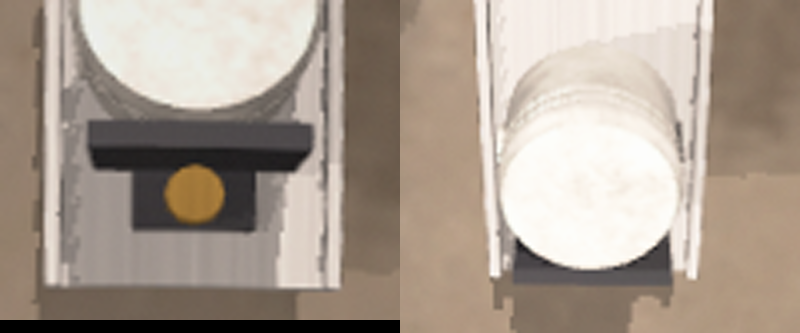

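```bash
python3 - <<'E'
from workcell import bot
from h import *
o=dict(ee_pos=np.array([0.53021,-0.30598,0.2294]),tcp_rot=np.array([-179.96,.058,4.012]))
w=dict(np.load("w4.npz"))
def setT(e,r):
    T=np.eye(4);T[:3,:3]=Ro.from_euler("xyz",r,degrees=True).as_matrix();T[:3,3]=e;return T@w["mount"]
def wp(T,p):
    q=T[:3,:3].T@(p-T[:3,3]);t=np.arctan2(np.hypot(q[0],q[1]),q[2]);n=q[:2]/np.hypot(*q[:2]);K=w["intrinsics"];return K[:2,2]+n*t*K[0,0]
th=np.radians(4);yh=np.array([-np.sin(th),np.cos(th),0]);piv=np.array([.5277,-.115,0])+.142*yh+[0,0,.065]
def pan(d,h,t): # d distance from pivot outward along beam, h above pan face
    c,s=np.cos(t),np.sin(t);hh=.004+h
    a=-yh*c+np.array([0,0,-s]);n=-yh*s*1+np.array([0,0,c])
    n=np.array([0,0,c])-yh*s
    return piv+a*d+n*hh
dface=.142+.035
T5=setT(o["ee_pos"],o["tcp_rot"])
for t in(.1,):
  for off in (-.006,0,.006):
    st=wp(T5,pan(dface+off,.044,t))
    print("w5 tilt",t,"stop",st.round(1),[ (g,(st-wp(T5,pan(dface+off-g*1e-3,.048,t)))[1].round(2)) for g in(0,1,2,3,5)])
print("measured stop row",121/4,"gap",13/4)
s=bot.camera("scene")
for t in(0,.1):print(t,proj(s,pan(.215,.005,t)).round(1))
E
```

```text
w5 tilt 0.1 stop [294.9  19.2] [(0, np.float64(0.92)), (1, np.float64(2.04)), (2, np.float64(3.16)), (3, np.float64(4.28)), (5, np.float64(6.5))]
w5 tilt 0.1 stop [294.8  25.9] [(0, np.float64(0.83)), (1, np.float64(1.96)), (2, np.float64(3.09)), (3, np.float64(4.21)), (5, np.float64(6.46))]
w5 tilt 0.1 stop [294.8  32.6] [(0, np.float64(0.74)), (1, np.float64(1.88)), (2, np.float64(3.02)), (3, np.float64(4.15)), (5, np.float64(6.41))]
measured stop row 30.25 gap 3.25
0 [343.2 206.4]
0.1 [343.  211.9]
```

Request:
{"api": "send_rows", "payload": {
  "targets": [
    [0,40,-45,20,0],
    [0,80,-90,20,0],
    [0,120,-140,20,0],
    [0,155,-190,20,0],
    [0,180,-245,20,0],
    [0,200,-305,20,1],
    [0,210,-365,20,2],
    [0,220,-425,20,2],
    [0,225,-485,20,2],
    [0,229,-545,20,2]
  ]
}}

```text
time: 23.92
ee_pos: [0.5294, -0.049, 0.2418]
tcp_rot: [180.0, -0.0, 3.9]
wrist_force: [1.2, 0.2, 0.2]
opening: 0.0855
```

Request:
{"api": "send_rows", "payload": {
  "targets": [
    [0,0,-60,0,0],
    [0,0,-120,0,0],
    [0,0,-176,0,0],
    [0,0,-176,-40,0],
    [0,0,-176,-92,0],
    [0,0,-176,-92,0],
    [0,0,-176,-92,0]
  ]
}}

```text
time: 24.8
ee_pos: [0.53, -0.2227, 0.152]
tcp_rot: [179.9, -0.1, 4.0]
wrist_force: [-0.3, -1.3, 0.3]
opening: 0.0853
```

```bash
python3 - <<'E'
from workcell import bot
from h import *
o,c=wcam(bot);print(o["time"],o["ee_pos"],o["tcp_rot"],o["wrist_force"],o["opening"])
cv2.imwrite("pics/w8.png",c["pixels"][:,:,::-1]);np.savez("w8.npz",**c)
E
```

```text
24.8 [ 0.52996088 -0.2226756   0.15202789] [ 1.79944244e+02 -1.07251760e-01  3.98966414e+00] [-0.34109513 -1.28897311  0.32580649] 0.08534853777438418
```

View pics/w8.png

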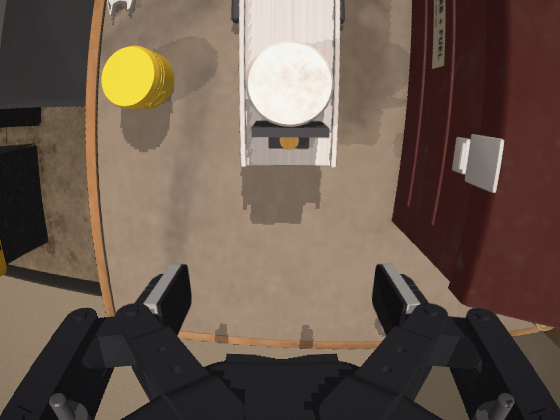

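```bash
python3 - <<'E'
from h import *
c=dict(np.load("w8.npz"));cv2.imwrite("pics/w8z.png",cv2.resize(c["pixels"][95:160,235:345,::-1],None,fx=7,fy=7,interpolation=cv2.INTER_NEAREST))
print(c["pixels"][105:142,288:293].sum(2)//3)
w=c
def wp(T,p):
    q=T[:3,:3].T@(p-T[:3,3]);t=np.arctan2(np.hypot(q[0],q[1]),q[2]);n=q[:2]/np.hypot(*q[:2]);K=w["intrinsics"];return K[:2,2]+n*t*K[0,0]
th=np.radians(4);yh=np.array([-np.sin(th),np.cos(th),0]);piv=np.array([.5277,-.115,0])+.142*yh+[0,0,.065]
def pan(d,h,t):
    co,s=np.cos(t),np.sin(t);return piv+(-yh*co-np.array([0,0,s]))*d+(np.array([0,0,co])-yh*s)*(.004+h)
for d in(.171,.177,.181):
    print(d,"stop in/out",wp(c["T"],pan(d,.044,.1)).round(1),wp(c["T"],pan(d+.006,.044,.1)).round(1),[(g,wp(c["T"],pan(d-g*1e-3,.048,.1))[1].round(1)) for g in(0,1,2,3)])
E
```

```text
[[243 244 243 242 241]
 [243 243 243 242 241]
 [242 243 243 242 241]
 [242 243 243 242 241]
 [242 243 244 242 242]
 [242 242 243 243 243]
 [242 241 241 243 244]
 [242 240 240 242 243]
 [241 240 240 242 243]
 [241 240 241 241 242]
 [241 241 241 241 241]
 [242 241 241 241 241]
 [242 241 241 241 241]
 [242 241 241 242 243]
 [241 241 241 242 242]
 [239 240 241 241 240]
 [238 239 240 240 238]
 [237 238 239 238 235]
 [237 237 236 236 234]
 [191 192 192 192 190]
 [131 131 132 131 131]
 [117 119 119 122 116]
 [ 49  48  49  48  49]
 [ 80  80  81  80  80]
 [ 80  80  79  80  80]
 [ 80  80  80  81  80]
 [ 80  81  80  80  80]
 [ 80  80  81  81  80]
 [ 81  80  80  81  81]
 [ 81  81  81  80  80]
 [ 82  82  83  82  82]
 [ 82  82  82  82  82]
 [105 107 107 105 105]
 [117 117 119 118 117]
 [116 118 121 120 117]
 [117 118 121 120 117]
 [116 119 120 120 117]]
0.171 stop in/out [290.3 112.8] [290.3 122.7] [(0, np.float64(113.4)), (1, np.float64(111.7)), (2, np.float64(110.1)), (3, np.float64(108.4))]
0.177 stop in/out [290.3 122.7] [290.2 132.4] [(0, np.float64(123.4)), (1, np.float64(121.8)), (2, np.float64(120.1)), (3, np.float64(118.4))]
0.181 stop in/out [290.2 129.2] [290.2 138.9] [(0, np.float64(130.1)), (1, np.float64(128.4)), (2, np.float64(126.8)), (3, np.float64(125.1))]
```

View pics/w8z.png

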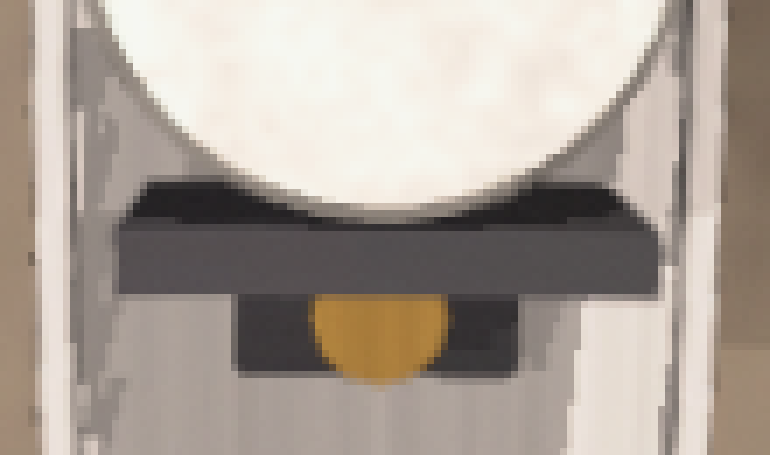

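Request:
{"api": "send_rows", "payload": {
  "targets": [
    [0.5,0,0,40,0],
    [1,0,20,60,0],
    [1,-2,75,60,0],
    [1,-4,130,60,0],
    [1,-5.5,163,60,0],
    [1,-5.5,163,60,0],
    [1,-5.5,163,60,0],
    [1,-5.5,163,60,0]
  ]
}}

```text
time: 25.85
ee_pos: [0.5241, -0.0597, 0.2102]
tcp_rot: [180.0, -0.0, 4.0]
wrist_force: [0.5, 0.3, -0.4]
opening: 0.0002
```

Request:
{"api": "send_rows", "payload": {
  "targets": [
    [1,0,0,-50,0],
    [1,0,0,-100,0],
    [1,0,0,-125,0],
    [1,0,0,-132,0],
    [1,0,0,-132,0]
  ]
}}

```text
time: 26.48
ee_pos: [0.5242, -0.0596, 0.0784]
tcp_rot: [180.0, -0.0, 4.0]
wrist_force: [0.7, -0.7, 0.4]
opening: 0.0004
```

```bash
python3 - <<'E'
from workcell import bot
from h import *
o,c=wcam(bot);print(o["time"],o["ee_pos"],o["tcp_rot"],o["wrist_force"],o["opening"])
cv2.imwrite("pics/w9.png",c["pixels"][:,:,::-1])
s=bot.camera("scene");cv2.imwrite("pics/s9.png",cv2.resize(s["pixels"][180:280,230:390,::-1],None,fx=5,fy=5,interpolation=cv2.INTER_CUBIC))
E
```

```text
26.475 [ 0.52419246 -0.05957111  0.07836916] [ 1.79998110e+02 -1.90844732e-02  3.96998103e+00] [ 0.6684821  -0.68051765  0.40789146] 0.0004087614529001178
```

View pics/w9.png

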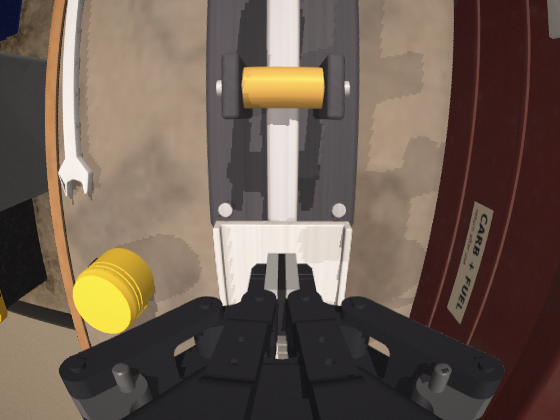

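View pics/s9.png

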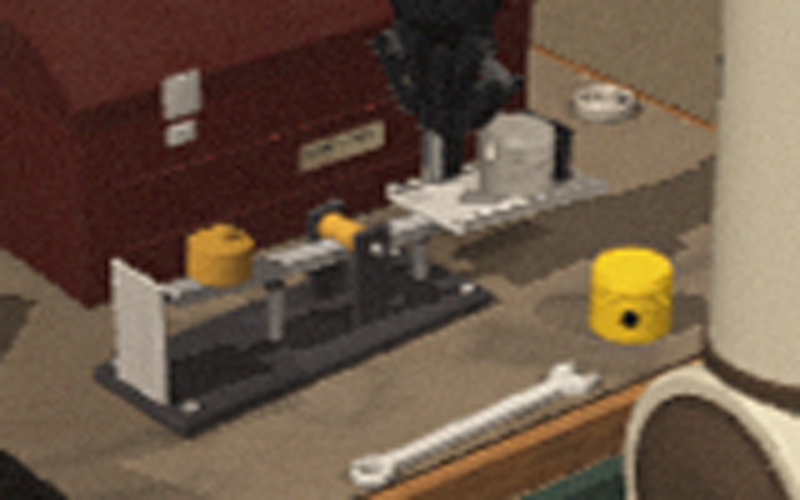

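Fingers are behind the piston, clear of pan and piston; push gently.

Request:
{"api": "send_rows", "payload": {
  "targets": [
    [1,0.6,-8,0,0],
    [1,1.0,-14,0,0],
    [1,1.3,-19,0,0],
    [1,1.5,-22,0,0],
    [1,1.5,-22,0,0]
  ]
}}

```text
time: 27.2
ee_pos: [0.5255, -0.0813, 0.0778]
tcp_rot: [-180.0, 0.0, 4.0]
wrist_force: [-0.5, 0.6, -0.0]
opening: -0.0001
```

Request:
{"api": "send_rows", "payload": {
  "targets": [
    [1,0.1,-1,0,0],
    [1,0.1,-2,0,0],
    [1,0.1,-2,0,0]
  ]
}}

```text
time: 27.58
ee_pos: [0.5256, -0.0831, 0.0778]
tcp_rot: [180.0, 0.0, 4.0]
wrist_force: [-0.3, 0.1, 0.3]
opening: -0.0
```

Request:
{"api": "send_rows", "payload": {
  "targets": [
    [1,0.1,-1,0,0],
    [1,0.1,-1,0,0]
  ]
}}

```text
time: 27.82
ee_pos: [0.5257, -0.0842, 0.0778]
tcp_rot: [180.0, 0.0, 4.0]
wrist_force: [0.0, 0.2, 0.8]
opening: 0.0001
```

Request:
{"api": "send_rows", "payload": {
  "targets": [
    [1,0.1,-1,0,0],
    [1,0.1,-1,0,0]
  ]
}}

```text
time: 28.08
ee_pos: [0.5258, -0.0852, 0.0778]
tcp_rot: [180.0, -0.0, 4.0]
wrist_force: [0.1, -0.0, -0.0]
opening: 0.0001
```

Request:
{"api": "send_rows", "payload": {
  "targets": [
    [1,0.1,-1,0,0],
    [1,0.1,-1,0,0]
  ]
}}

```text
time: 28.32
ee_pos: [0.5259, -0.0862, 0.0778]
tcp_rot: [180.0, 0.0, 4.0]
wrist_force: [-0.1, -0.0, -0.5]
opening: 0.0
```

Request:
{"api": "send_rows", "payload": {
  "targets": [
    [1,0,-0.7,0,0],
    [1,0,-0.7,0,0]
  ]
}}

```text
time: 28.58
ee_pos: [0.5259, -0.0869, 0.0778]
tcp_rot: [180.0, 0.0, 4.0]
wrist_force: [0.5, 0.4, 0.2]
opening: 0.0001
```

Request:
{"api": "send_rows", "payload": {
  "targets": [
    [1,0,-0.7,0,0],
    [1,0,-0.7,0,0]
  ]
}}

```text
time: 28.82
ee_pos: [0.5259, -0.0875, 0.0778]
tcp_rot: [-180.0, 0.0, 4.0]
wrist_force: [0.6, -0.7, 0.5]
opening: 0.0001
```

Request:
{"api": "send_rows", "payload": {
  "targets": [
    [1,0,-0.7,0,0],
    [1,0,-0.7,0,0]
  ]
}}

```text
time: 29.08
ee_pos: [0.5259, -0.0883, 0.0778]
tcp_rot: [-180.0, -0.0, 4.0]
wrist_force: [0.7, 0.2, -0.3]
opening: -0.0002
```

Request:
{"api": "send_rows", "payload": {
  "targets": [
    [1,0,-0.6,0,0],
    [1,0,-0.6,0,0]
  ]
}}

```text
time: 29.32
ee_pos: [0.5259, -0.0889, 0.0778]
tcp_rot: [180.0, 0.0, 4.0]
wrist_force: [0.4, 0.6, 0.5]
opening: -0.0
```

Request:
{"api": "send_rows", "payload": {
  "targets": [
    [1,0,-0.5,0,0],
    [1,0,-0.5,0,0]
  ]
}}

```text
time: 29.58
ee_pos: [0.5259, -0.0893, 0.0778]
tcp_rot: [-180.0, 0.0, 4.0]
wrist_force: [0.1, -1.3, -1.3]
opening: 0.0002
```

Request:
{"api": "send_rows", "payload": {
  "targets": [
    [1,0,-0.5,0,0],
    [1,0,-0.5,0,0]
  ]
}}

```text
time: 29.82
ee_pos: [0.5258, -0.0898, 0.0778]
tcp_rot: [-180.0, 0.0, 4.0]
wrist_force: [0.6, 1.4, -0.4]
opening: 0.0002
```

Request:
{"api": "send_rows", "payload": {
  "targets": [
    [1,0,-0.5,0,0],
    [1,0,-0.5,0,0]
  ]
}}

```text
time: 30.08
ee_pos: [0.5259, -0.09, 0.0778]
tcp_rot: [-180.0, -0.0, 4.0]
wrist_force: [0.4, 4.1, -0.4]
opening: -0.0
```

Request:
{"api": "send_rows", "payload": {
  "targets": [
    [1,0,-0.5,0,0],
    [1,0,-0.5,0,0]
  ]
}}

```text
time: 30.32
ee_pos: [0.5258, -0.0901, 0.0778]
tcp_rot: [-179.9, -0.0, 4.0]
wrist_force: [0.1, 5.7, 0.7]
opening: -0.0001
```

Request:
{"api": "send_rows", "payload": {
  "targets": [
    [1,0,-0.5,0,0],
    [1,0,-0.5,0,0]
  ]
}}

```text
time: 30.58
ee_pos: [0.5258, -0.0902, 0.0778]
tcp_rot: [-179.9, -0.0, 4.1]
wrist_force: [-1.1, 8.5, 0.3]
opening: 0.0001
```

Request:
{"api": "send_rows", "payload": {
  "targets": [
    [1,0,1,0,0],
    [1,0,3,0,0],
    [1,-0.5,8,0,0],
    [1,-1.3,20,0,0],
    [1,-2,28,10,0],
    [1,-2,28,60,0],
    [1,-2,28,120,0],
    [1,-2,0,140,0],
    [1,0,-60,140,0],
    [1,4,-115,140,0]
  ]
}}

```text
time: 31.82
ee_pos: [0.5302, -0.2073, 0.2193]
tcp_rot: [179.9, -0.1, 4.1]
wrist_force: [1.7, -0.2, 0.5]
opening: 0.0003
```

Request:
{"api": "send_rows", "payload": {
  "targets": [
    [1,0,-17,0,0],
    [1,0,-17,-40,0],
    [1,0,-17,-66,0],
    [1,0,-17,-66,0],
    [1,0,-17,-66,0]
  ]
}}

```text
time: 32.45
ee_pos: [0.5304, -0.2229, 0.1535]
tcp_rot: [180.0, -0.1, 4.1]
wrist_force: [-0.4, 0.5, 0.5]
opening: 0.0002
```

```bash
python3 - <<'E'
from workcell import bot
from h import *
o,c=wcam(bot);print(o["time"],o["ee_pos"],o["tcp_rot"],o["wrist_force"],o["opening"])
cv2.imwrite("pics/w10z.png",cv2.resize(c["pixels"][95:160,235:345,::-1],None,fx=7,fy=7,interpolation=cv2.INTER_NEAREST))
print((c["pixels"][120:142,290].astype(int).sum(1)//3).tolist())
E
```

```text
32.45 [ 0.53039291 -0.22293325  0.1534739 ] [ 1.79958676e+02 -8.68181079e-02  4.05421359e+00] [-0.38129775  0.45694192  0.53992591] 0.00019440949702333757
[246, 245, 244, 242, 143, 137, 81, 78, 86, 85, 85, 85, 85, 85, 87, 86, 104, 126, 129, 128, 128, 129]
```

View pics/w10z.png

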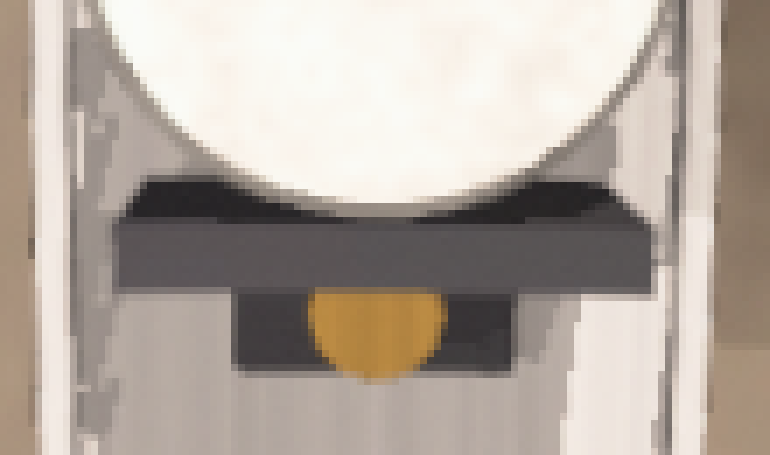

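Request:
{"api": "send_rows", "payload": {
  "targets": [
    [1,0,0,50,0],
    [1,-30,0,100,0],
    [1,-80,0,110,0],
    [1,-100,0,110,0],
    [1,-100,0,110,0]
  ]
}}

```text
time: 33.12
ee_pos: [0.4295, -0.2234, 0.2641]
tcp_rot: [179.9, -0.2, 4.0]
wrist_force: [-0.2, 0.7, 1.3]
opening: -0.0001
```

```bash
python3 - <<'E'
from workcell import bot
from h import *
s=bot.camera("scene");p=s["pixels"][:,:,::-1]
cv2.imwrite("pics/s11.png",np.hstack([cv2.resize(p[190:270,240:360],None,fx=4,fy=4,interpolation=cv2.INTER_CUBIC),cv2.resize(p[250:310,180:255],(320,256))[:,:].repeat(1,0) if 0 else cv2.resize(p[245:325,175:255],(320,320))]))
E
```

```text
(no output)
```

View pics/s11.png

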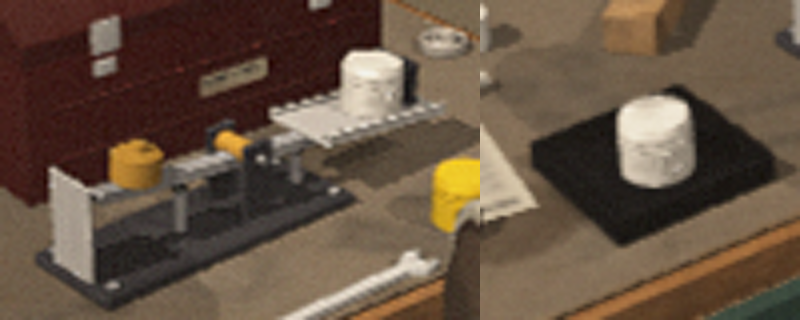

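Beam dipped with the piston against the stop; the other piston stands upright in the tray.

```bash
python3 -c "
from workcell import bot
print(bot.job_done(), bot.get_obs()['time'])"
```

```text
the job is handed in; nothing more can be done
the job is handed in; nothing more can be done
```

The heavy piston is resting home against the stop with the beam dipped, and the light one is standing upright in the black tray. I handed the job in at about 33 s.

- **Which was heavy:** I slid the piston nearer the robot along the pan until I felt the stop at 4.6 N, then let go. The beam dipped. The outer end of the pan dropped about 5.6 px in the scene view; full dip should give 5.5 px. Only this piston was tested on the balance. The other went straight to the tray.
- **Fully home:** One wrist picture suggested a gap of up to 2 mm at the stop. I nudged the piston from behind with shut fingers until it resisted at 8.5 N. A second look from above showed almost no change. The apparent gap is most likely the piston's rounded crown edge.
- **Last checks:** The final picture shows the beam still dipped and the tray piston upright. The arm was clear of everything, and I saw no sign that any bystander had moved.
- **Disagreement:** The wrist force at lift (about -3.0 N heavy, -2.2 N light) pointed the same way as the balance. It was too noisy to trust on its own, so I relied on the beam.

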